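# Index the colour carousel

## Task

On the lacquer bench, turn the colour carousel the shorter way round until the red jar stands at the blue index post, and let go of it. Then press the yellow plunger down into the carousel's notch until you feel its stop, bear on the stop with about 18 N (never more than 28 N) for a full second to lock it, and let go. Leave the other things on the bench where they are.

Things in the scene. Friction and masses are not known exactly. Their poses are not given: they have to be found in the camera images.
- stand: grey square base plate, 300 x 300 x 18, fixed to the bench, carrying the carousel at its centre and the blue index post at the middle of its +y edge (post 36 x 20; its arm reaches inward over the rim, top 100 above the bench). Origin: centre of its underside, on the carousel's vertical axis; z up. Seen along its own axes, the index post and plunger lie at +y.
- hub (a point): point on the carousel's vertical axis, 150 above the bench, at the top of the central column (26 across). The round disc is 220 across, its top 42 above the bench, with six fixed lidded jars of different colours (42 across, tops 92 above the bench) on a circle of radius 62.
- carousel (a joint): angle of the carousel about its vertical axis, rad, growing anticlockwise seen from above, turning on without end. 0 and 2 pi (6.283) both mean that the red jar stands exactly at the index post (notch under the plunger). It turns against steady friction (about 0.3 N m, 5 to 6 N at the crank handle), stays where it is left and has no clicks.
- red_lid (a point): centre of the red jar's lid top, 92 above the bench, 62 from the carousel's axis, in the direction of the notch.
- crank_grip (a point): centre of the black crank handle (upright, 22 across, 50 high, from 152 to 202 above the bench; this point is at 180), which spins freely about its own upright axis on the crank arm. It is 55 from the carousel's axis, straight opposite the red jar. The crank arm below it has its top at 150; nothing else on the stand is higher than 150.
- plunger (a joint): how far the yellow plunger has been pushed down, m, 0 when up. It slides against about 6 N (up to about 12 N while drawing the disc true) and stays where it is left. A small brass depth screw under its cap is its hard stop, set differently each time: the plunger meets it somewhere between 0.007 and 0.017, which only shows by feel. More than 28 N on the plunger would bend it.
- plunger_top (a point): centre of the flat top of the plunger's yellow cap (32 across, 12 thick), 97.5 from the carousel's axis; 134 above the bench when up. Its rounded nose draws the disc true only if the disc is within 0.03 rad (3 mm at the rim) of home and is not held; else it is blocked after 2 mm.
- tin: small metal tin, 42 across, 45 high, on the stand's corner (mm). Origin: centre of its underside. A bystander.
- bowl: dark wooden bowl, 120 across, 50 high (mm). Origin: centre of its underside. A bystander.
- brush_pot: teal square pot, 75 wide, 95 high, with three brushes standing up to 235 (mm). Origin: centre of its underside. A bystander.
- oil_bottle: amber bottle, 52 across, 110 high, on another corner of the stand (mm). Origin: centre of its underside. A bystander.
- sanding_block: cork block 70 x 45 x 25 (mm). Origin: centre of its underside. A bystander.
- water_cup: clear cup, 74 across, 85 high (mm). Origin: centre of its underside. A bystander.

How it is judged:
By the outcome, as a careful person would: the job done as asked, in the order asked, and still so for the second after the job is handed in, with the robot touching nothing.
It also fails if it takes over 64 s, if anything falls off the work surface, if the arm or the gripper's body presses on something with over 40 N, if the wrist force passes 120 N, or if a joint passes its speed limit or range.

## Robot

A 6-joint arm with a two-finger parallel gripper is mounted at the origin on the work surface. World frame = base frame: x ahead of the robot, y to its left, z up, the work surface at z = 0. Lengths are in m, angles in rad, forces in N, time in s.
With the tool pointing down it reaches from about 0.375 to 0.925 m from the base axis. Payload 5.7 kg.
Tool frame: the origin (TCP) lies midway between the tips of the shut fingers; the grasp point (between the pads) lies 19 mm behind it (bot.grip_depth is the z of the grasp point in the tool frame, in m); z points along the fingers, y is the line along which they close (so a half turn about z gives the same grasp; the last joint's range is limited). The gripper opens to 85 mm and grips with 20 to 120 N. Pads are 22 mm wide; open, the fingers measure 114 mm over their backs; the gripper's body (76 mm by 85 mm) begins 54 mm behind the grasp point. The pads swing forward as they close: fully open they stand 13 mm farther back than shut.
Start: joints at [1.008, 0.359, 1.51, -0, 1.272, -0.115], TCP at [0.26, 0.541, 0.231] pointing down, gripper open.
Joint ranges: [-2.97, 2.97], [-1.01, 2.36], [0.21, 2.38], [-0.96, 4.11], [0.2, 2.71], [-2.98, 2.98]. Speed limits (rad/s): [2.39, 2.39, 3.14, 3.14, 3.14, 3.14].

## Interface

Orientations are given as a unit quaternion [x, y, z, w].
In Python, from cell import bot, snapshot, camera_model, ticket gives the robot as it stands. The module is installed in compiled form; this text tells all that it offers.
- The arm moves only by the tool play_rows, never from a script. Its argument "motion" is a list of rows, each a list of 3 entries, a list of its own where there are three numbers: the finger opening in cm, from 0 to 8.54, then the shift along the tool's x, y, z in cm, then the turn, a rotation vector about the tool's x, y, z in degrees. In form: [[grip, [tx, ty, tz], [wx, wy, wz]], ...]. A call has 1 to 10 rows; each row is the pose to reach, as a shift and turn from the pose commanded when the call began, along the tool's axes at that moment; what a row does not reach only later rows make up. A row lasts 1/12 s, in which the tool goes at most 41.7 mm and 7.16 degrees, less where a joint would pass 70% of its speed; a pose out of reach is approached as far as the arm can. A call with a gripper value outside its range is refused whole. The fingers move at their own pace and stop on an object; the grip force is fixed at half the most. Time passes only in rows, so rows that repeat a pose let the fingers close. It gives the time, the measured TCP pose, the force, the opening and the grip force at its end, in the units of the state.
- bot.state(): the state, without advancing time (a new reading comes with each control period).
- snapshot(name): name is "scene" or "side" or "wrist"; returns the picture (400x640x3 uint8, red, green, blue); there is no depth.
- camera_model(name): a dict with "mtx" (3x3 intrinsics, pixels), "cam_to_world" (4x4, takes a point from camera to world coordinates). Camera axes: x right, y down, z forward; pixel columns grow to the right and rows downward; lengths in m; the calibration is good to about 2 mm. A picture is of the moment at which its call begins: read the wrist's pose just before it. camera_model takes no time and is no camera call; for the wrist camera it gives the pose at the moment of the call.
- ticket.hand_in(): hands the job in; it is judged then, once.
The state is a dict: "time": time; "joint_positions": joint angles; "joint_vel": joint speeds; "tau": joint torques, N m; "tool_pos": TCP position; "tcp_rot": TCP orientation; "ft_force": force on the tool from outside, world axes, zero at the start; "ft_torque": the same for the moment, N m; "finger_gap": opening from 0.0 (shut) to 1.0 (fully open); "finger_force": force on a finger pad.
Only numpy, scipy, OpenCV 4.12 (cv2) and the standard library are available. Lean on these libraries where they do the work, as an engineer would, in place of code of your own. Each camera call takes 0.05 s, during which the arm holds its last target. There are 200 camera calls.

## Working session

There is one attempt and no reset: what is moved stays moved. The work goes in short steps, Python scripts to look and compute and a tool call to move; the robot and the scene stay as the last step left them, time stands still between calls to the robot, and variables do not carry over. Pictures are saved under pics/ and viewed, at most 10 in all, crops included, and the job is handed in when it is done.

Besides the shell and the picture viewer there is one more tool, called as name(argument=value, ...) on one line, values as JSON. play_rows: Moves the arm, as the interface text tells. Its arguments: {"type":"object","properties":{"motion":{"type":"array"}},"required":["motion"]}

```bash
mkdir -p pics
python3 - <<'E'
from cell import bot,snapshot,camera_model
import cv2
s=bot.state();print({k:s[k] for k in('time','tool_pos','tcp_rot','ft_force','finger_gap')},bot.grip_depth)
for n in('scene','side'):
    cv2.imwrite(f'pics/{n}0.png',snapshot(n)[:,:,::-1]); m=camera_model(n);print(n,m['mtx'],m['cam_to_world'])
E
```

```text
{'time': 0.0, 'tool_pos': array([0.25945051, 0.54024758, 0.23043224]), 'tcp_rot': array([ 2.22048381e-01,  9.75035210e-01, -8.74753934e-04, -2.99344945e-04]), 'ft_force': array([ 0.61004507, -0.11481442, -0.81810447]), 'finger_gap': 1.0005927470127807} -0.0187
scene [[467.00986156   0.         323.04275969]
 [  0.         467.00986156 203.32257036]
 [  0.           0.           1.        ]] [[ 0.85884412  0.4181156  -0.29591576  0.93505035]
 [ 0.51218954 -0.70883721  0.48498627 -0.60644348]
 [-0.00697577 -0.56809256 -0.8229351   1.11661141]
 [ 0.          0.          0.          1.        ]]
side [[465.57497771   0.         323.13593227]
 [  0.         465.57497771 208.66287105]
 [  0.           0.           1.        ]] [[ 0.84862221 -0.35061337  0.39611943  0.07286589]
 [-0.5288059  -0.54199888  0.65314741 -0.84072156]
 [-0.01430592 -0.76374569 -0.6453587   0.93146959]
 [ 0.          0.          0.          1.        ]]
```

View pics/scene0.png

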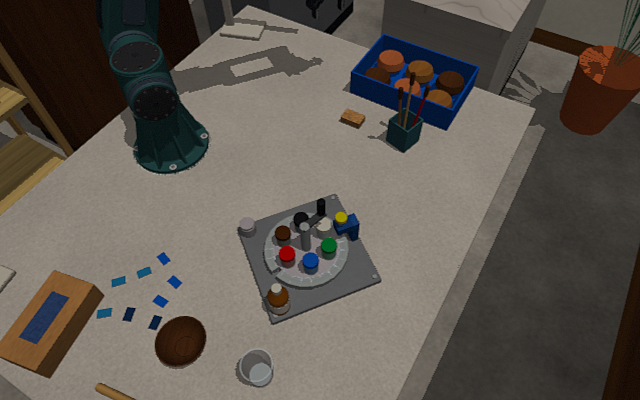

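View pics/side0.png

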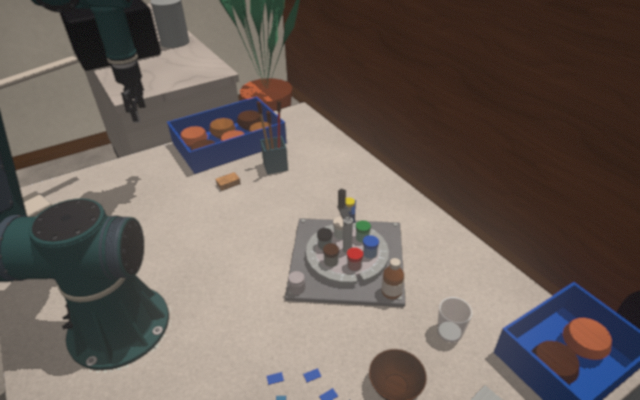

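The scene view shows the stand around (305,258), with the hub top near (305,226), crank handle top (321,202), plunger cap (341,217), red lid (287,253), tin (247,226) and bottle (278,292). The side view is consistent with this. I'll zoom in on both.

Run:
```python
import cv2,numpy as np
a=cv2.imread('pics/scene0.png')[185:330,225:390];b=cv2.imread('pics/side0.png')[180:310,275:415]
a=cv2.resize(a,None,fx=4,fy=4,interpolation=cv2.INTER_CUBIC);b=cv2.resize(b,None,fx=4,fy=4,interpolation=cv2.INTER_CUBIC)
cv2.imwrite('pics/a.png',a);cv2.imwrite('pics/b.png',b)
```

```text
(no output)
```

View pics/a.png

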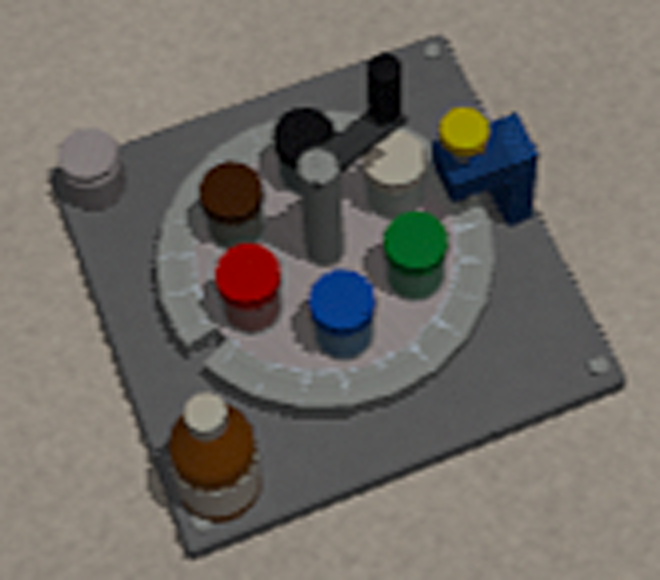

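View pics/b.png

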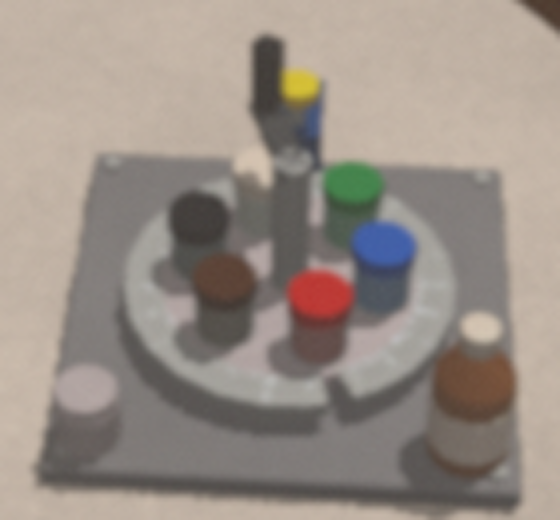

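The crops show (4x pixels): scene crop hub (319,163), crank top (384,65), red lid (248,270), cap (465,130). Side crop: hub (292,158), crank top (268,43), red lid (320,293), cap (300,84). Plate corners are visible in both.

```bash
cat > h.py <<'E'
import numpy as np
from cell import camera_model
def ray(n,uv,z,m=None):
    m=m or camera_model(n);T=m['cam_to_world'];d=T[:3,:3]@np.linalg.solve(m['mtx'],[uv[0],uv[1],1]);o=T[:3,3]
    return (o+d*(z-o[2])/d[2])[:2]
E
python3 - <<'E'
from h import *
o={'scene':(225,185),'side':(275,180)}
P={'hub':(.15,(319,163),(292,158)),'crank':(.202,(384,65),(268,43)),'red':(.092,(248,270),(320,293)),'cap':(.134,(465,130),(300,84)),
'c1':(.018,(443,37),(97,157)),'c2':(.018,(623,382),(498,172)),'c3':(.018,(190,555),(518,498)),'c4':(.018,(52,178),(42,482))}
r={}
for k,(z,a,b) in P.items():
    q=[ray(n,(o[n][0]+x[0]/4-.4,o[n][1]+x[1]/4-.4),z) for n,x in (('scene',a),('side',b))]
    r[k]=np.mean(q,0);print(k,q)
h=r['hub'];print('mean corner',np.mean([r['c%d'%i] for i in(1,2,3,4)],0))
for k in('cap','red','crank'):
    v=r[k]-h;print(k,np.hypot(*v)*1e3,np.degrees(np.arctan2(v[1],v[0])))
for a,b in(('c1','c2'),('c4','c3'),('c3','c2'),('c4','c1')):
    v=r[b]-r[a];print(np.hypot(*v)*1e3,np.degrees(np.arctan2(v[1],v[0])))
E
```

```text
hub [array([ 0.5816439 , -0.11593937]), array([ 0.58288359, -0.11819096])]
crank [array([ 0.59746724, -0.0642297 ]), array([ 0.59823612, -0.06670617])]
red [array([ 0.5640485 , -0.17534242]), array([ 0.5635926 , -0.17974958])]
cap [array([ 0.64161857, -0.04070818]), array([ 0.64037632, -0.04384373])]
c1 [array([0.55364351, 0.08778837]), array([0.54827401, 0.08317465])]
c2 [array([ 0.78917316, -0.08982611]), array([ 0.78680651, -0.09060606])]
c3 [array([ 0.61490144, -0.3262421 ]), array([ 0.60866232, -0.3296129 ])]
c4 [array([ 0.38128732, -0.15290169]), array([ 0.36953651, -0.16221848])]
mean corner [ 0.5815356  -0.12255554]
cap 95.09507884907057 51.85663048754429
red 63.23039386164371 -106.95871042451238
crank 53.90044509528082 73.1900184799454
295.0480917482329 -36.54742885232997
291.3688678022315 -35.78277834824465
295.8985611440175 53.45162874589672
299.8097938846275 54.1597434628759
```

play_rows(motion=[[8.5, [0, 0, -4], [0, 0, 0]], [8.5, [-3, -2.3, -7], [0, 0, 0]], [8.5, [-6, -4.6, -9], [0, 0, 0]], [8.5, [-58, -44.5, -12], [0, 0, 0]], [8.5, [-58, -44.5, -12], [0, 0, 0]], [8.5, [-58, -44.5, -12], [0, 0, 0]], [8.5, [-58, -44.5, -12], [0, 0, 0]], [8.5, [-58, -44.5, -12], [0, 0, 0]], [8.5, [-58, -44.5, -12], [0, 0, 0]], [8.5, [-58, -44.5, -12], [0, 0, 0]]])

```text
time: 0.93
tool_pos: [0.4226, 0.2174, 0.3323]
tcp_rot: [0.222, 0.975, -0.0, -0.0]
ft_force: [1.2, 0.4, -0.2]
finger_gap: 0.993
finger_force: 0.0
```

```bash
cat >> h.py <<'E'
from cell import bot
from scipy.spatial.transform import Rotation as R
def shift(target):
    s=bot.state();return np.round(100*R.from_quat(s['tcp_rot']).inv().apply(np.array(target)-s['tool_pos']),2)
E
python3 -c "
from h import *
print(ray('scene',(404,148),0),bot.state()['tool_pos'],shift([.59,-.11,.35]))"
```

```text
[0.64505108 0.363958  ] [0.42259721 0.21744181 0.3323242 ] [-29.26 -22.28  -1.77]
```

play_rows(motion=[[8.5, [-29, -22.5, -1.8], [0, 0, 0]], [8.5, [-29, -22.5, -1.8], [0, 0, 0]], [8.5, [-29, -22.5, -1.8], [0, 0, 0]], [8.5, [-29, -22.5, -1.8], [0, 0, 0]], [8.5, [-29, -22.5, -1.8], [0, 0, 0]], [8.5, [-29, -22.5, -1.8], [0, 0, 0]], [8.5, [-29, -22.5, -1.8], [0, 0, 0]], [8.5, [-29, -22.5, -1.8], [0, 0, 0]], [8.5, [-29, -22.5, -1.8], [0, 0, 0]], [8.5, [-29, -22.5, -1.8], [0, 0, 0]]])

```text
time: 1.77
tool_pos: [0.589, -0.1152, 0.3496]
tcp_rot: [0.224, 0.975, -0.001, 0.001]
ft_force: [0.9, -0.2, 0.6]
finger_gap: 0.993
finger_force: 0.0
```

```bash
cat >> h.py <<'E'
import cv2,json
from cell import snapshot
def wrist(f):
    m=camera_model('wrist');cv2.imwrite(f'pics/{f}.png',snapshot('wrist')[:,:,::-1])
    json.dump({k:np.array(v).tolist() for k,v in m.items()},open(f'{f}.json','w'));return m
def load(f): return {k:np.array(v) for k,v in json.load(open(f+'.json')).items()}
E
python3 -c "
from h import *
m=wrist('w1');print(bot.state()['tool_pos'],m['cam_to_world'].round(3))"
```

```text
[ 0.58742507 -0.11211055  0.34940963] [[ 0.438  0.849  0.295  0.514]
 [ 0.899 -0.413 -0.146 -0.077]
 [-0.002  0.329 -0.944  0.491]
 [ 0.     0.     0.     1.   ]]
```

View pics/w1.png

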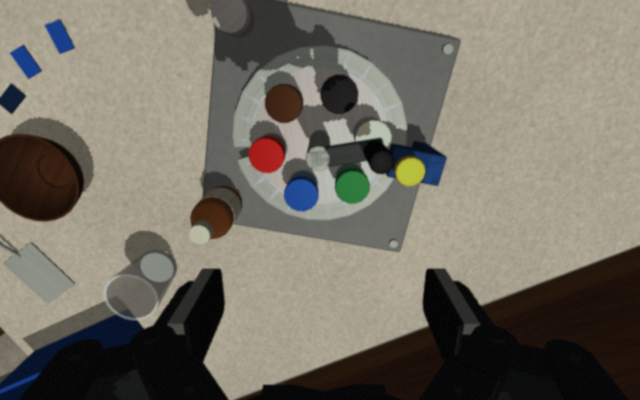

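The wrist view shows hub top near (318,158), crank top (379,160), red lid (267,155), cap (410,171), plate corners (460,39) and (399,250).

```bash
cat >> h.py <<'E'
def blobs(f):
    im=cv2.cvtColor(cv2.imread(f'pics/{f}.png'),cv2.COLOR_BGR2HSV);out={}
    for k,lo,hi in (('red',(0,200,90),(4,255,255)),('cap',(24,180,90),(34,255,255)),('green',(50,180,60),(75,255,255))):
        n,l,s,c=cv2.connectedComponentsWithStats(cv2.inRange(im,lo,hi))
        i=1+np.argmax(s[1:,4]) if n>1 else 0
        out[k]=c[i];print(k,c[i].round(1),s[i])
    return out
E
python3 - <<'E'
from h import *
m=load('w1');b=blobs('w1')
h=ray('',(318,158),.15,m);print('hub',h)
for k,p,z in(('cap',b['cap'],.134),('red',b['red'],.092),('crank',(379.5,160),.202),('green',b['green'],.092)):
    q=ray('',p,z,m);v=q-[.582,-.119];v2=q-h
    print(k,q,np.hypot(*v),np.degrees(np.arctan2(v[1],v[0])),np.hypot(*v2),np.degrees(np.arctan2(v2[1],v2[0])))
a=ray('',(460,39),.018,m);c=ray('',(399,250),.018,m);print(a,c,a-c,np.degrees(np.arctan2(*(a-c)[::-1])))
print('approach',shift([.597,-.066,.24]))
E
```

```text
red [266.1 154.2] [249 138  35  34 898]
cap [403.3 163. ] [395 157  23  21  62]
green [319.5 199.5] [     0      0    640    400 256000]
hub [ 0.5809523  -0.11649811]
cap [ 0.62733775 -0.04140301] 0.08987104660392019 59.70344932832613 0.08826598585596948 58.2968082695542
red [ 0.56246641 -0.17462772] 0.05895765245934837 -109.34864322686857 0.06099820066679747 -107.64125979620256
crank [ 0.59465128 -0.06518199] 0.05528501930389522 76.77136530379445 0.053113144911744556 75.05327664187324
green [ 0.6385421  -0.14388741] 0.06177696143035926 -23.757039083547145 0.06377115379444154 -25.43543180906498
[0.54990733 0.09013916] [ 0.7852254 -0.0848024] [-0.23531807  0.17494156] 143.3719295446911
approach [ 1.15  4.58 10.94]
```

play_rows(motion=[[8.5, [1.15, 4.5, 5], [0, 0, 0]], [8.5, [1.15, 4.5, 9], [0, 0, 0]], [8.5, [1.15, 4.5, 12], [0, 0, 0]], [8.5, [1.15, 4.5, 15], [0, 0, 0]], [8.5, [1.15, 4.5, 17], [0, 0, 0]], [8.5, [1.15, 4.5, 18.5], [0, 0, 0]], [8.5, [1.15, 4.5, 18.5], [0, 0, 0]], [8.5, [1.15, 4.5, 18.5], [0, 0, 0]]])

```text
time: 2.48
tool_pos: [0.5944, -0.0623, 0.1648]
tcp_rot: [0.222, 0.975, 0.0, -0.001]
ft_force: [-0.9, -0.6, -0.3]
finger_gap: 0.995
finger_force: 0.0
```

play_rows(motion=[[1.5, [0, 0, 0], [0, 0, 0]], [1.5, [0, 0, 0], [0, 0, 0]], [1.5, [0, 0, 0], [0, 0, 0]], [1.5, [0, 0, 0], [0, 0, 0]], [1.5, [0, 0, 0], [0, 0, 0]], [1.5, [0, 0, 0], [0, 0, 0]], [1.5, [0, 0, 0], [0, 0, 0]], [1.5, [0, 0, 0], [0, 0, 0]], [1.5, [0, 0, 0], [0, 0, 0]], [1.5, [0, 0, 0], [0, 0, 0]]])

```text
time: 3.32
tool_pos: [0.5956, -0.0644, 0.1665]
tcp_rot: [0.222, 0.975, -0.001, 0.0]
ft_force: [-2.6, -2.5, 6.8]
finger_gap: 0.242
finger_force: 58.5
```

Run:
```python
from h import *
s=bot.state();print(s['tool_pos'],s['ft_force'],s['finger_gap'],s['finger_force'],s['joint_positions'])
c=np.array([.582,-.119]);p=s['tool_pos'][:2];v=p-c;print(np.hypot(*v),np.degrees(np.arctan2(v[1],v[0])))
wrist('w2')
```

```text
[ 0.59557926 -0.06444879  0.16648226] [-2.62950306 -2.54250992  6.81302372] 0.2420565016828049 58.46440672874451 [-0.22209898  0.42055953  1.58724188 -0.00169758  1.13302252 -1.34433075]
0.05621592692225763 76.02164303951008
```

View pics/w2.png

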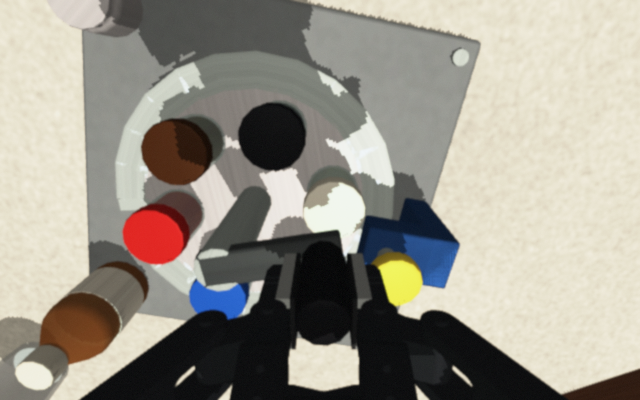

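Grasped: the handle sits between the pads at about 75° about the hub, and the red lid is opposite at about (155,235). Home needs about +158° (anticlockwise). I'll work out the arc in tool axes.

```bash
cat >> h.py <<'E'
def arc(c,r,a0,angs):
    rot=R.from_quat(bot.state()['tcp_rot']).inv();f=lambda a:np.array([c[0]+r*np.cos(np.radians(a)),c[1]+r*np.sin(np.radians(a)),0])
    for a in angs: print(a,np.round(100*rot.apply(f(a)-f(a0)),2))
E
python3 -c "
from h import *
arc((.5814,-.1175),.055,75,range(81,136,6))"
```

```text
81 [ 0.56 -0.14 -0.  ]
87 [ 1.1  -0.33 -0.  ]
93 [ 1.62 -0.58 -0.  ]
99 [ 2.11 -0.88 -0.  ]
105 [ 2.57 -1.23 -0.  ]
111 [ 2.98 -1.63 -0.  ]
117 [ 3.36 -2.07 -0.  ]
123 [ 3.68 -2.54 -0.  ]
129 [ 3.95 -3.05 -0.  ]
135 [ 4.17 -3.58  0.  ]
```

play_rows(motion=[[1.5, [0.56, -0.14, 0], [0, 0, 0]], [1.5, [1.1, -0.33, 0], [0, 0, 0]], [1.5, [1.62, -0.58, 0], [0, 0, 0]], [1.5, [2.11, -0.88, 0], [0, 0, 0]], [1.5, [2.57, -1.23, 0], [0, 0, 0]], [1.5, [2.98, -1.63, 0], [0, 0, 0]], [1.5, [3.36, -2.07, 0], [0, 0, 0]], [1.5, [3.68, -2.54, 0], [0, 0, 0]], [1.5, [3.95, -3.05, 0], [0, 0, 0]], [1.5, [4.17, -3.58, 0], [0, 0, 0]]])

```text
time: 4.2
tool_pos: [0.5436, -0.0759, 0.1665]
tcp_rot: [0.222, 0.975, 0.002, 0.001]
ft_force: [1.8, 7.5, 5.3]
finger_gap: 0.239
finger_force: 59.6
```

```bash
python3 -c "
from h import *
s=bot.state();p=s['tool_pos'];v=p[:2]-[.5814,-.1175];print(p,s['ft_force'],s['finger_gap'],np.hypot(*v),np.degrees(np.arctan2(v[1],v[0])))
arc((.5814,-.1175),.055,135,range(142,206,7))"
```

```text
[ 0.54356214 -0.07589377  0.16650058] [1.78910229 7.53059275 5.29254005] 0.2385567418622967 0.05623861643049122 132.28425621646153
142 [ 0.18 -0.65 -0.  ]
149 [ 0.29 -1.31 -0.01]
156 [ 0.31 -1.98 -0.01]
163 [ 0.25 -2.65 -0.01]
170 [ 0.1  -3.31 -0.01]
177 [-0.12 -3.94 -0.02]
184 [-0.41 -4.54 -0.02]
191 [-0.78 -5.1  -0.02]
198 [-1.21 -5.62 -0.02]
205 [-1.71 -6.07 -0.02]
```

play_rows(motion=[[1.5, [0.18, -0.65, 0], [0, 0, 0]], [1.5, [0.29, -1.31, 0], [0, 0, 0]], [1.5, [0.31, -1.98, 0], [0, 0, 0]], [1.5, [0.25, -2.65, 0], [0, 0, 0]], [1.5, [0.1, -3.31, 0], [0, 0, 0]], [1.5, [-0.12, -3.94, 0], [0, 0, 0]], [1.5, [-0.41, -4.54, 0], [0, 0, 0]], [1.5, [-0.78, -5.1, 0], [0, 0, 0]], [1.5, [-1.21, -5.62, 0], [0, 0, 0]], [1.5, [-1.71, -6.07, 0], [0, 0, 0]]])

```text
time: 5.03
tool_pos: [0.5292, -0.1388, 0.1664]
tcp_rot: [0.222, 0.975, 0.001, -0.002]
ft_force: [-7.4, 3.8, 14.2]
finger_gap: 0.244
finger_force: 60.4
```

```bash
python3 -c "
from h import *
s=bot.state();p=s['tool_pos'];v=p[:2]-[.5814,-.1175];print(p,s['ft_force'],s['finger_gap'],np.hypot(*v),np.degrees(np.arctan2(v[1],v[0])))
q=np.array([[.59558,-.06445],[.5436,-.0759],p[:2]]);A=np.c_[2*q,np.ones(3)];x=np.linalg.solve(A,(q**2).sum(1));print('circ',x[:2],np.sqrt(x[2]+x[:2]@x[:2]))
arc((.5814,-.1175),.055,205,[210,215,220,225,230,233])"
```

```text
[ 0.52923784 -0.13876424  0.16642382] [-7.41351156  3.84186301 14.17370849] 0.24418183934728693 0.05632991035619814 -157.8214180118736
circ [ 0.57996639 -0.11728111] 0.055090026334982736
210 [-0.38 -0.29 -0.  ]
215 [-0.79 -0.54 -0.  ]
220 [-1.22 -0.76 -0.01]
225 [-1.66 -0.94 -0.01]
230 [-2.12 -1.08 -0.01]
233 [-2.4  -1.14 -0.01]
```

play_rows(motion=[[1.5, [-0.38, -0.29, 0], [0, 0, 0]], [1.5, [-0.79, -0.54, 0], [0, 0, 0]], [1.5, [-1.22, -0.76, 0], [0, 0, 0]], [1.5, [-1.66, -0.94, 0], [0, 0, 0]], [1.5, [-2.1, -1.06, 0], [0, 0, 0]], [1.5, [-2.3, -1.11, 0], [0, 0, 0]], [1.5, [-2.3, -1.11, 0], [0, 0, 0]], [1.5, [-2.3, -1.11, 0], [0, 0, 0]], [1.5, [-2.3, -1.11, 0], [0, 0, 0]]])

```text
time: 5.78
tool_pos: [0.5463, -0.1607, 0.1665]
tcp_rot: [0.222, 0.975, -0.001, -0.001]
ft_force: [-5.8, -3.1, 9.3]
finger_gap: 0.238
finger_force: 60.3
```

Run:
```python
from h import *
s=bot.state();p=s['tool_pos'];print(p,s['ft_force'])
for c in ([.5814,-.1175],[.580,-.1173],[.581,-.118]):
    v=p[:2]-c;print(np.hypot(*v),np.degrees(np.arctan2(v[1],v[0]))+360)
wrist('w3')
```

```text
[ 0.54626807 -0.16068816  0.16647076] [-5.83364185 -3.12743683  9.2725946 ]
0.055672874618592494 230.8729548112172
0.054957937010669526 232.1368816917522
0.05503258373319874 230.86751849915743
```

View pics/w3.png

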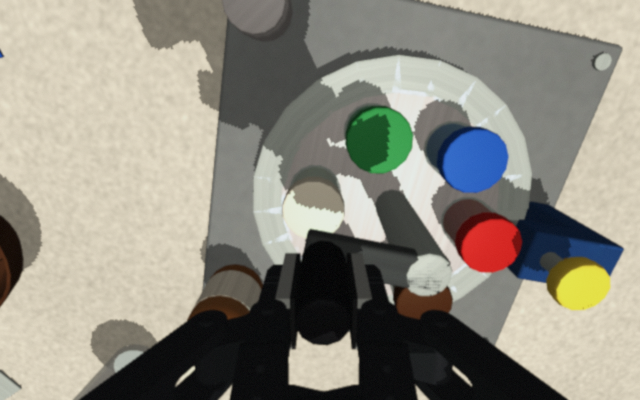

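The view shows the red lid (489,242) next to the index post, cap top (580,284) and hub top (429,274), so the disc is nearly home. I'll zoom in for the fine angle.

Run:
```python
import cv2
a=cv2.imread('pics/w3.png')[125:320,375:635]
cv2.imwrite('pics/w3c.png',cv2.resize(a,None,fx=3,fy=3,interpolation=cv2.INTER_CUBIC))
```

```text
(no output)
```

View pics/w3c.png

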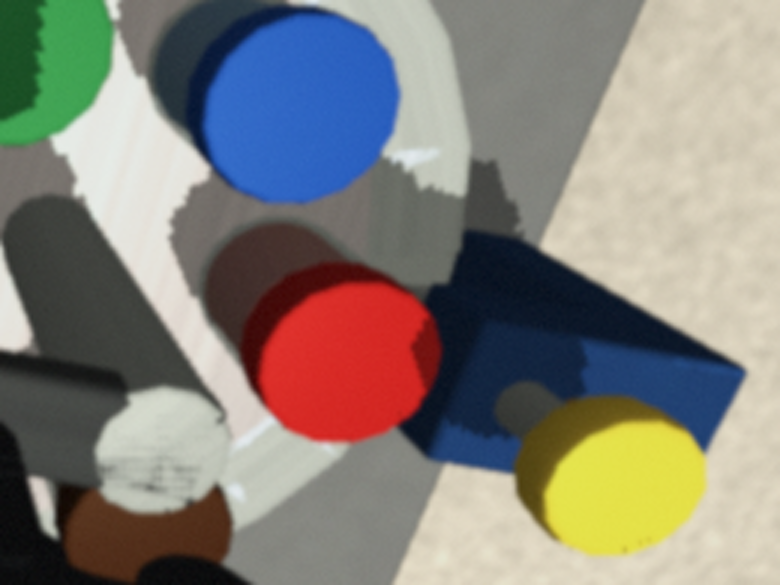

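Crop (3x) readings: hub top (163,450), red lid (350,361), cap top (626,476); plate right edge from (648,0) to (395,585).

Run:
```python
from h import *
m=load('w3');f=lambda x:(375+x[0]/3-.33,125+x[1]/3-.33)
q={k:ray('',f(x),z,m) for k,x,z in(('hub',(163,450),.15),('red',(350,361),.092),('cap',(626,476),.134),('e1',(648,0),.018),('e2',(395,585),.018))}
d=lambda v:(np.hypot(*v)*1e3,np.degrees(np.arctan2(v[1],v[0])))
print(q)
for k in('red','cap'): print(k,d(q[k]-q['hub']),d(q[k]-[.5805,-.1176]))
print('edge',d(q['e2']-q['e1']))
n=(q['e1']-q['e2']);n/=np.hypot(*n);print('home dir',np.degrees(np.arctan2(n[1],n[0]))-90)
print(bot.state()['tool_pos'])
```

```text
{'hub': array([ 0.58123743, -0.11669741]), 'red': array([ 0.61810444, -0.06822957]), 'cap': array([ 0.6355409, -0.0389931]), 'e1': array([0.59857571, 0.05475401]), 'e2': array([ 0.75356628, -0.05996744])}
red (np.float64(60.895875476130655), np.float64(52.741607463873265)) (np.float64(62.060720442515304), np.float64(52.70422437134613))
cap (np.float64(94.79887389058234), np.float64(55.05231364643293)) (np.float64(95.96116574316716), np.float64(55.000115550885496))
edge (np.float64(192.8291624136508), np.float64(-36.50823060133382))
home dir 53.49176939866618
[ 0.54630838 -0.16069607  0.16649005]
```

play_rows(motion=[[1.5, [-0.08, -0.02, 0], [0, 0, 0]], [1.5, [-0.14, -0.03, 0], [0, 0, 0]], [1.5, [-0.14, -0.03, 0], [0, 0, 0]], [1.5, [-0.14, -0.03, 0], [0, 0, 0]], [1.5, [-0.14, -0.03, 0], [0, 0, 0]]])

```text
time: 6.25
tool_pos: [0.5469, -0.1611, 0.1665]
tcp_rot: [0.222, 0.975, -0.001, -0.001]
ft_force: [-7.3, -2.0, 11.5]
finger_gap: 0.242
finger_force: 60.4
```

Run:
```python
from h import *
s=bot.state();p=s['tool_pos'];print(p,s['ft_force'])
v=p[:2]-[.5805,-.1176];print(np.hypot(*v),np.degrees(np.arctan2(v[1],v[0]))+360)
```

```text
[ 0.54686904 -0.1611487   0.16647585] [-7.30029063 -1.96020251 11.53601215]
0.055023007581951014 232.32249125662122
```

play_rows(motion=[[1.5, [-0.06, -0.01, 0], [0, 0, 0]], [1.5, [-0.06, -0.01, 0], [0, 0, 0]], [1.5, [-0.06, -0.01, 0], [0, 0, 0]], [8.5, [-0.06, -0.01, 0], [0, 0, 0]], [8.5, [-0.06, -0.01, 0], [0, 0, 0]], [8.5, [-0.06, -0.01, 0], [0, 0, 0]], [8.5, [-0.06, -0.01, 0], [0, 0, 0]], [8.5, [-0.06, -0.01, 0], [0, 0, 0]], [8.5, [-0.06, -0.01, 0], [0, 0, 0]], [8.5, [-0.06, -0.01, 0], [0, 0, 0]]])

```text
time: 7.08
tool_pos: [0.5492, -0.1609, 0.1653]
tcp_rot: [0.222, 0.975, -0.0, -0.0]
ft_force: [0.3, 0.2, -0.0]
finger_gap: 0.993
finger_force: 0.0
```

play_rows(motion=[[8.5, [0, 0, -2], [0, 0, 0]], [8.5, [0, 0, -5], [0, 0, 0]], [8.5, [0, 0, -8], [0, 0, 0]], [8.5, [2, -1, -11], [0, 0, 0]], [8.5, [3, -2, -13], [0, 0, 0]], [8.5, [3, -2, -13], [0, 0, 0]], [8.5, [3, -2, -13], [0, 0, 0]]])

```text
time: 7.67
tool_pos: [0.5139, -0.1664, 0.2968]
tcp_rot: [0.222, 0.975, -0.0, 0.002]
ft_force: [-0.1, -0.2, -0.2]
finger_gap: 0.993
finger_force: 0.0
```

Run:
```python
from h import *
s=bot.state();print(s['tool_pos'],s['ft_force'])
m=wrist('w4')
T=np.linalg.inv(m['cam_to_world']);p=m['mtx']@(T@[.60,-.09,.1,1])[:3];u,v=(p[:2]/p[2]).astype(int);print(u,v)
x0,y0=max(0,min(440,u-100)),max(0,min(250,v-75));print(x0,y0)
a=cv2.imread('pics/w4.png')[y0:y0+150,x0:x0+200]
cv2.imwrite('pics/w4c.png',cv2.resize(a,None,fx=4,fy=4,interpolation=cv2.INTER_CUBIC))
```

```text
[ 0.51394579 -0.16644399  0.29675548] [-0.11553284 -0.17356708 -0.22558146]
426 207
326 132
```

View pics/w4c.png

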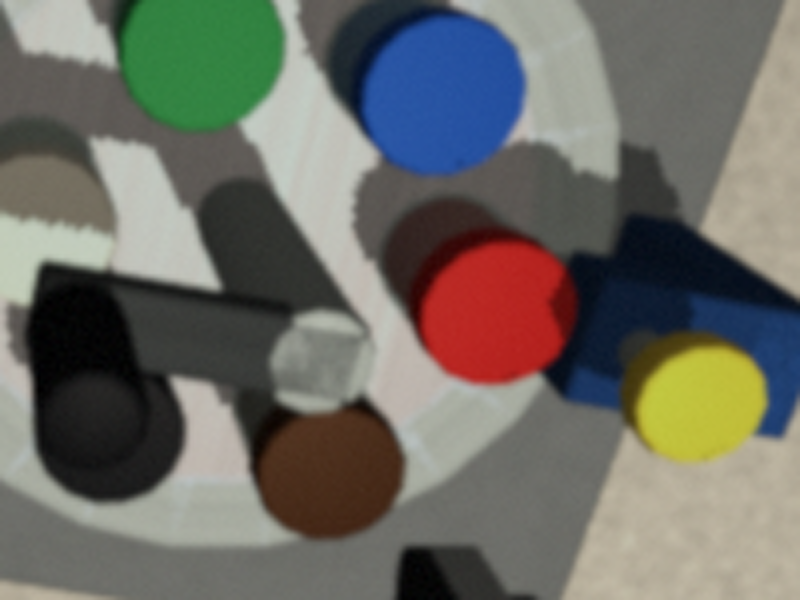

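Crop (4x, offset 326,132): hub (324,361), red (498,311), cap top (701,397), crank top (97,420), brown lid (331,470), blue lid (443,93); plate edge (786,0) to (562,600).

Run:
```python
from h import *
m=load('w4');f=lambda x:(326+x[0]/4-.375,132+x[1]/4-.375)
q={k:ray('',f(x),z,m) for k,x,z in(('hub',(324,361),.15),('red',(498,311),.092),('cap',(701,397),.134),('crank',(97,420),.202),('brown',(331,470),.092),('blue',(443,93),.092),('e1',(786,0),.018),('e2',(562,600),.018))}
d=lambda v:(round(np.hypot(*v)*1e3,1),round(np.degrees(np.arctan2(v[1],v[0])),2))
for k in('red','cap','crank','brown','blue'): print(k,q[k],d(q[k]-q['hub']),d(q[k]-[.5805,-.1176]))
print('hub',q['hub'],'blue-brown',d(q['blue']-q['brown']),'red-crank',d(q['red']-q['crank']))
n=(q['e1']-q['e2']);print('home dir',d(n)[1]-90)
```

```text
red [ 0.61683726 -0.06731381] (np.float64(60.3), np.float64(54.13)) (np.float64(62.0), np.float64(54.15))
cap [ 0.63659676 -0.03886995] (np.float64(95.0), np.float64(54.52)) (np.float64(96.7), np.float64(54.53))
crank [ 0.54851306 -0.16041846] (np.float64(55.2), np.float64(-126.71)) (np.float64(53.4), np.float64(-126.76))
brown [ 0.64131598 -0.12360171] (np.float64(60.3), np.float64(-7.06)) (np.float64(61.1), np.float64(-5.64))
blue [ 0.5556051  -0.06061784] (np.float64(61.3), np.float64(114.97)) (np.float64(62.2), np.float64(113.6))
hub [ 0.58148767 -0.11619395] blue-brown (np.float64(106.4), np.float64(143.69)) red-crank (np.float64(115.5), np.float64(53.73))
home dir 53.50999999999999
```

Red is at about 53.8° against home of about 53.5 to 54.5°, which is within capture. Now moving over the plunger with the fingers shut.

```bash
python3 -c "
from h import *
print(shift([.637,-.039,.20]))"
```

```text
[-5.61 16.79  9.54]
```

play_rows(motion=[[0, [-1.4, 4, 0], [0, 0, 0]], [0, [-2.7, 8, 0], [0, 0, 0]], [0, [-4, 12, 1], [0, 0, 0]], [0, [-5.2, 15.5, 4], [0, 0, 0]], [0, [-5.6, 16.8, 7], [0, 0, 0]], [0, [-5.6, 16.8, 10], [0, 0, 0]], [0, [-5.6, 16.8, 12], [0, 0, 0]], [0, [-5.6, 16.8, 13], [0, 0, 0]], [0, [-5.6, 16.8, 13], [0, 0, 0]], [0, [-5.6, 16.8, 13], [0, 0, 0]]])

```text
time: 8.55
tool_pos: [0.6365, -0.0388, 0.1645]
tcp_rot: [0.222, 0.975, -0.0, -0.001]
ft_force: [0.4, -0.3, 0.2]
finger_gap: 0.003
finger_force: 0.0
```

```bash
python3 -c "
from h import *
s=bot.state();print(s['time'],s['tool_pos'],s['ft_force'],s['finger_gap'],shift([.637,-.039,.137]))"
```

```text
8.55 [ 0.63646229 -0.03876138  0.16453008] [ 0.39222471 -0.28126098  0.17216503] 0.0031953354749587027 [-0.06  0.    2.75]
```

Descend to just above contact, then to contact in small steps.

play_rows(motion=[[0, [0, 0, 1], [0, 0, 0]], [0, [0, 0, 2], [0, 0, 0]], [0, [0, 0, 2.5], [0, 0, 0]], [0, [0, 0, 2.75], [0, 0, 0]], [0, [0, 0, 2.75], [0, 0, 0]], [0, [0, 0, 2.75], [0, 0, 0]]])

```text
time: 9.05
tool_pos: [0.6367, -0.0389, 0.138]
tcp_rot: [0.222, 0.975, -0.0, 0.0]
ft_force: [0.2, -0.0, -0.1]
finger_gap: -0.001
finger_force: 0.0
```

play_rows(motion=[[0, [0, 0, 0.1], [0, 0, 0]], [0, [0, 0, 0.2], [0, 0, 0]], [0, [0, 0, 0.3], [0, 0, 0]], [0, [0, 0, 0.4], [0, 0, 0]], [0, [0, 0, 0.4], [0, 0, 0]]])

```text
time: 9.47
tool_pos: [0.6368, -0.0389, 0.134]
tcp_rot: [0.222, 0.975, -0.0, 0.0]
ft_force: [0.3, -1.2, -0.1]
finger_gap: 0.001
finger_force: 0.0
```

play_rows(motion=[[0, [0, 0, 0.05], [0, 0, 0]], [0, [0, 0, 0.1], [0, 0, 0]], [0, [0, 0, 0.1], [0, 0, 0]]])

```text
time: 9.72
tool_pos: [0.6369, -0.0388, 0.1335]
tcp_rot: [0.222, 0.975, -0.0, 0.0]
ft_force: [-1.1, 1.1, 4.4]
finger_gap: -0.003
finger_force: 2.3
```

play_rows(motion=[[0, [0, 0, 0.05], [0, 0, 0]], [0, [0, 0, 0.1], [0, 0, 0]], [0, [0, 0, 0.1], [0, 0, 0]]])

```text
time: 9.97
tool_pos: [0.6368, -0.0388, 0.1324]
tcp_rot: [0.222, 0.975, -0.0, 0.0]
ft_force: [-1.6, -0.5, 5.6]
finger_gap: -0.0
finger_force: 2.4
```

play_rows(motion=[[0, [0, 0, 0.05], [0, 0, 0]], [0, [0, 0, 0.1], [0, 0, 0]], [0, [0, 0, 0.1], [0, 0, 0]]])

```text
time: 10.22
tool_pos: [0.6369, -0.0389, 0.1314]
tcp_rot: [0.222, 0.975, -0.0, 0.0]
ft_force: [-1.1, 0.9, 4.9]
finger_gap: 0.004
finger_force: 2.4
```

play_rows(motion=[[0, [0, 0, 0.05], [0, 0, 0]], [0, [0, 0, 0.1], [0, 0, 0]], [0, [0, 0, 0.1], [0, 0, 0]]])

```text
time: 10.47
tool_pos: [0.6369, -0.0388, 0.1304]
tcp_rot: [0.222, 0.975, -0.0, 0.0]
ft_force: [-2.0, -0.4, 4.7]
finger_gap: 0.001
finger_force: 2.4
```

Past 2 mm and not blocked. Continuing.

play_rows(motion=[[0, [0, 0, 0.05], [0, 0, 0]], [0, [0, 0, 0.1], [0, 0, 0]], [0, [0, 0, 0.15], [0, 0, 0]], [0, [0, 0, 0.2], [0, 0, 0]], [0, [0, 0, 0.2], [0, 0, 0]]])

```text
time: 10.88
tool_pos: [0.6369, -0.0389, 0.1284]
tcp_rot: [0.222, 0.975, -0.0, 0.0]
ft_force: [-1.4, 0.9, 5.0]
finger_gap: -0.001
finger_force: 2.4
```

play_rows(motion=[[0, [0, 0, 0.05], [0, 0, 0]], [0, [0, 0, 0.1], [0, 0, 0]], [0, [0, 0, 0.1], [0, 0, 0]]])

```text
time: 11.13
tool_pos: [0.6369, -0.0389, 0.1273]
tcp_rot: [0.222, 0.975, -0.0, 0.0]
ft_force: [-1.2, -0.4, 4.4]
finger_gap: 0.001
finger_force: 2.4
```

play_rows(motion=[[0, [0, 0, 0.05], [0, 0, 0]], [0, [0, 0, 0.1], [0, 0, 0]], [0, [0, 0, 0.1], [0, 0, 0]]])

```text
time: 11.38
tool_pos: [0.6368, -0.0389, 0.1263]
tcp_rot: [0.222, 0.975, -0.0, 0.0]
ft_force: [-2.0, 0.1, 6.0]
finger_gap: -0.001
finger_force: 2.4
```

play_rows(motion=[[0, [0, 0, 0.05], [0, 0, 0]], [0, [0, 0, 0.08], [0, 0, 0]], [0, [0, 0, 0.08], [0, 0, 0]]])

```text
time: 11.63
tool_pos: [0.6369, -0.0389, 0.1262]
tcp_rot: [0.222, 0.975, -0.0, 0.0]
ft_force: [-2.2, 0.2, 9.2]
finger_gap: 0.002
finger_force: 4.8
```

play_rows(motion=[[0, [0, 0, 0.05], [0, 0, 0]], [0, [0, 0, 0.05], [0, 0, 0]]])

```text
time: 11.8
tool_pos: [0.6369, -0.0389, 0.1261]
tcp_rot: [0.222, 0.975, -0.0, 0.0]
ft_force: [-3.3, 1.6, 12.6]
finger_gap: -0.005
finger_force: 6.3
```

play_rows(motion=[[0, [0, 0, 0.04], [0, 0, 0]], [0, [0, 0, 0.07], [0, 0, 0]], [0, [0, 0, 0.07], [0, 0, 0]]])

```text
time: 12.05
tool_pos: [0.637, -0.0389, 0.1261]
tcp_rot: [0.222, 0.975, -0.0, 0.001]
ft_force: [-4.9, 0.8, 17.2]
finger_gap: 0.0
finger_force: 8.4
```

Firm stop. Trim to about 18 N and hold.

play_rows(motion=[[0, [0, 0, 0.01], [0, 0, 0]], [0, [0, 0, 0.01], [0, 0, 0]], [0, [0, 0, 0.01], [0, 0, 0]], [0, [0, 0, 0.01], [0, 0, 0]], [0, [0, 0, 0.01], [0, 0, 0]], [0, [0, 0, 0.01], [0, 0, 0]], [0, [0, 0, 0.01], [0, 0, 0]], [0, [0, 0, 0.01], [0, 0, 0]], [0, [0, 0, 0.01], [0, 0, 0]], [0, [0, 0, 0.01], [0, 0, 0]]])

```text
time: 12.88
tool_pos: [0.637, -0.0389, 0.1261]
tcp_rot: [0.222, 0.975, -0.0, 0.001]
ft_force: [-5.9, 1.0, 17.3]
finger_gap: -0.002
finger_force: 8.7
```

play_rows(motion=[[0, [0, 0, 0], [0, 0, 0]], [0, [0, 0, 0], [0, 0, 0]], [0, [0, 0, 0], [0, 0, 0]], [0, [0, 0, 0], [0, 0, 0]], [0, [0, 0, 0], [0, 0, 0]], [0, [0, 0, 0], [0, 0, 0]], [0, [0, 0, 0], [0, 0, 0]], [0, [0, 0, 0], [0, 0, 0]]])

```text
time: 13.55
tool_pos: [0.6369, -0.0389, 0.1261]
tcp_rot: [0.222, 0.975, -0.0, 0.001]
ft_force: [-4.5, -0.6, 17.2]
finger_gap: 0.003
finger_force: 8.7
```

play_rows(motion=[[0, [0, 0, 0.02], [0, 0, 0]], [0, [0, 0, 0.02], [0, 0, 0]], [0, [0, 0, 0.02], [0, 0, 0]], [0, [0, 0, 0.02], [0, 0, 0]], [0, [0, 0, 0.02], [0, 0, 0]], [0, [0, 0, 0.02], [0, 0, 0]], [0, [0, 0, 0.02], [0, 0, 0]], [0, [0, 0, 0.02], [0, 0, 0]], [0, [0, 0, 0.02], [0, 0, 0]], [0, [0, 0, 0.02], [0, 0, 0]]])

```text
time: 14.38
tool_pos: [0.6369, -0.0389, 0.126]
tcp_rot: [0.222, 0.975, -0.0, 0.001]
ft_force: [-4.8, 0.6, 18.5]
finger_gap: 0.0
finger_force: 9.3
```

play_rows(motion=[[0, [0, 0, 0], [0, 0, 0]], [0, [0, 0, 0], [0, 0, 0]], [0, [0, 0, 0], [0, 0, 0]], [0, [0, 0, 0], [0, 0, 0]]])

```text
time: 14.72
tool_pos: [0.637, -0.0389, 0.126]
tcp_rot: [0.222, 0.975, -0.0, 0.001]
ft_force: [-5.6, 0.8, 18.3]
finger_gap: -0.001
finger_force: 9.3
```

play_rows(motion=[[0, [0, 0, -0.2], [0, 0, 0]], [0, [0, 0, -0.6], [0, 0, 0]], [0, [0, 0, -2], [0, 0, 0]], [0, [0, 0, -5], [0, 0, 0]], [0, [0, 0, -9], [0, 0, 0]], [0, [0, 0, -13], [0, 0, 0]], [0, [5, -6, -15], [0, 0, 0]], [0, [5, -6, -15], [0, 0, 0]], [0, [5, -6, -15], [0, 0, 0]], [0, [5, -6, -15], [0, 0, 0]]])

```text
time: 15.55
tool_pos: [0.5645, -0.0718, 0.2743]
tcp_rot: [0.223, 0.975, -0.0, 0.0]
ft_force: [0.3, -0.7, -0.3]
finger_gap: -0.005
finger_force: 0.0
```

```bash
python3 -c "
from h import *
wrist('w5');cv2.imwrite('pics/s5.png',cv2.resize(snapshot('scene')[185:330,225:390,::-1],None,fx=4,fy=4))
print(bot.state()['ft_force'])"
```

```text
[-0.79495417  0.30509174 -0.18641151]
```

View pics/w5.png

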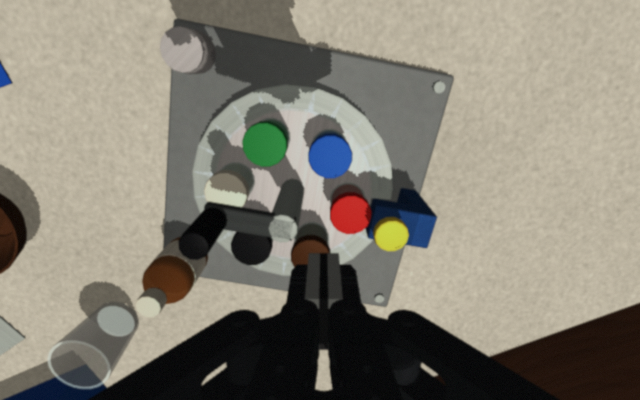

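The red jar stands at the index post with the lowered yellow cap (392,236) above it; the tin and bottle are in place and the gripper is clear.

```bash
python3 -c "
from cell import ticket
print(ticket.hand_in())"
```

```text
the job is handed in; nothing more can be done
None
```

I turned the carousel anticlockwise (the shorter way) until the red jar stood at the blue index post and released it. I then pressed the plunger to its stop at about 7.6 mm, bore on it at 17–18.5 N for about 2.5 s, let go and handed the job in; no verdict was returned.

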